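# Clear the weight off the damp box and hold its lid open

## Task

I need both hands to lift the little clay bust out of the damp box. Take the brick that weighs down its lid, set it down gently and flat, the way up it lay, on a free part of the white plaster slab, and only then raise the lid (the bar is its handle) to 50 degrees from closed and keep holding it there: it falls shut if you let go, so finish with the lid still held in the gripper, not propped on anything, and leave the other things where they are.

Things in the scene. Friction and masses are not known exactly. Their poses are not given: they have to be found in the camera images.
- damp_box: white box 200 mm deep (its x), 240 mm wide (its y), 110 mm high without lid, fixed. It and the slab stand one on each side, either way round. Origin at the centre of its underside, z up; its front (-x, with the lid's bar) is towards the robot. The lid's hinge axis runs along the box's y, 100 mm behind (+x of) the origin and 115 mm above it
- lid (a joint): angle of the lid in rad: 0 shut, growing as the front edge rises (0.873 is 50 degrees), at most 1.45. No spring, little friction: it falls shut from every angle
- lid_bar (a point): wooden lid 198 x 244 x 10 mm, 0.4 to 0.65 kg with its bar. Origin: centre of the bar, a round steel bar 14 mm thick, 130 mm long, parallel to the hinge, 255 mm from the hinge axis and level with it when shut, 56 mm clear of the lid's front edge on flat arms 59 mm either side: fingers fit before and behind it, it can turn between them. x from bar to hinge, y along the bar. Top face, shut: 120 mm up
- brick: pale fire-brick, 115 mm (its x) by 55 mm (its y) by 50 mm high, about 0.5 kg, loose, lying on the shut lid; origin at the centre of its underside, z up
- slab: white plaster slab 240 mm (its x) by 260 mm (its y), 18 mm thick, fixed flat on the table, empty but for the small jar on its far (+x) side, whose centre is at least 50 mm from the middle towards +x; origin at the centre of its underside, z up
- slip_jar: bystander, to be left alone: small glass jar with white cap, 48 mm across, 65 mm tall, standing on the far part of the slab; origin at the centre of its underside
- spray_bottle: bystander, to be left alone: amber spray bottle with a yellow trigger head, 76 mm across, about 200 mm tall, at the back; origin at the centre of its underside
- clay_lump: bystander, to be left alone: lump of pale clay, about 65 mm across and 45 mm high; origin at the centre of its underside
- mallet: bystander, to be left alone: wooden mallet, 240 mm long, lying at the left-hand side; origin under its middle
- water_bowl: bystander, to be left alone: white bowl, 120 mm across and 50 mm high, near the robot; origin at the centre of its underside
- brush: bystander, to be left alone: brush lying in front, near the robot; origin under its middle
- ruler: bystander, to be left alone: steel ruler, 300 x 30 x 4 mm, lying at the right-hand side; origin at the centre of its underside
Not all that is in view belongs to the job. What is meant by the brick is not turquoise, and is the larger of those in its own colour.

How it is judged:
On the way:
1. the brick lies flat on the slab, let go (x of brick in the frame of slab between -0.1 and 0.1 m and y of brick in the frame of slab between -0.11 and 0.11 m and z of brick in the frame of slab between 0.013 and 0.023 m and angle between brick's own z axis and vertical below 0.1 rad and contact force between brick and slab above 1 N and contact force between the fingers and brick below 0.05 N and linear speed of brick below 0.03 m/s), for 0.2 s.
At the end, for the whole second after the job is handed in: Brick flat at rest on the slab, centre within 100 mm (x) and 110 mm (y) of its middle, not touched by the fingers; lid still at 50 degrees, 6 either way (0.768 to 0.977 rad), held by the fingers (over 0.3 N); box and lid touched by neither brick nor bystanders (all of step 1 and value of joint lid between 0.768 and 0.977 rad and velocity of joint lid between -0.05 and 0.05 rad/s and contact force between the fingers and damp_box above 0.3 N and contact force between damp_box and brick below 0.1 N and contact force between damp_box and slip_jar below 0.1 N and contact force between damp_box and spray_bottle below 0.1 N and contact force between damp_box and clay_lump below 0.1 N and contact force between damp_box and mallet below 0.1 N and contact force between damp_box and water_bowl below 0.1 N and contact force between damp_box and brush below 0.1 N and contact force between damp_box and ruler below 0.1 N); the arm keeps its last pose, push and grip.
It fails at once if the lid was raised before the brick was on the slab (value of joint lid above 0.12 rad and horizontal distance between brick and slab above 0.15 m).
It fails at once if the brick was dropped (contact force between the fingers and brick below 0.05 N and linear speed of brick above 0.6 m/s).
It fails at once if a bystander was disturbed (moved more than 40 mm) (distance of any of slip_jar, spray_bottle, clay_lump, mallet, water_bowl, brush, ruler from where it was at the start of the episode above 0.04 m).
It also fails if it takes over 54 s, if anything falls off the work surface, if the arm or the gripper's body presses on something with over 40 N, if the wrist force passes 120 N, or if a joint passes its speed limit or range.

## Robot

A 6-joint arm with a two-finger parallel gripper is mounted at the origin on the work surface. World frame = base frame: x ahead of the robot, y to its left, z up, the work surface at z = 0. Lengths are in m, angles in rad, forces in N, time in s.
With the tool pointing down it reaches from about 0.3 to 0.75 m from the base axis. Payload 8.5 kg.
Tool frame: the origin (TCP) lies midway between the tips of the shut fingers; the grasp point (between the pads) lies 19 mm behind it; z points along the fingers, y is the direction in which the jaws open and shut (so a half turn about z gives the same grasp; the last joint's range is limited). The gripper opens to 85 mm and grips with 20 to 120 N. Pads are 22 mm wide; open, the fingers measure 114 mm over their backs; the gripper's body (76 mm by 85 mm) begins 54 mm behind the grasp point. The pads swing forward as they close: fully open they stand 13 mm farther back than shut.
Start: joints at [0.891, 0.381, 1.297, -0, 1.464, -0.215], TCP at [0.247, 0.492, 0.231] pointing down, gripper open.
Joint ranges: [-3.11, 3.11], [-0.89, 2.33], [0.22, 2.48], [-1.42, 4.56], [0.17, 2.85], [-2.88, 2.88]. Speed limits (rad/s): [2.39, 2.39, 3.14, 3.14, 3.14, 3.14].

## Interface

Orientations are given as a unit quaternion [w, x, y, z].
In Python, from plant import status, vision, env gives the robot as it stands.
- The arm moves only by the tool send_rows, never from a script. Its argument "increments" is a list of rows, each a list of 3 entries, a list of its own where there are three numbers: the shift along the tool's x, y, z in units of 25 mm (1.0 is 25 mm), then the turn, a rotation vector about the tool's x, y, z in units of 6 degrees (1.0 is 6 degrees), then the gripper's target within -1 to 1 (fully open at 1, half-way at 0, shut at -1). In form: [[[dx, dy, dz], [rx, ry, rz], claw], ...]. A call has 1 to 12 rows; each row shifts and turns the commanded pose from where the row before left it, along the tool's axes as they then stand; what a row does not reach is not made up. A row lasts 1/8 s, in which the tool goes at most 62.5 mm and 10.7 degrees, less where a joint would pass 70% of its speed; a pose out of reach is approached as far as the arm can. A call is refused whole if a number of a shift passes 1 or a number of a turn 1, either way. A call with a gripper value outside its range is refused whole. The fingers move at their own pace and stop on an object; "force" is the grip in N (left out, the last holds). Time passes only in rows, so rows that do not move let the fingers close. It gives the time, the measured TCP pose, the force and the opening at its end, in the units of the state.
- status.get_obs(): the state, without advancing time (a new reading comes with each control period).
- vision.snapshot(name): name is "scene" or "side" or "wrist"; returns a dict with "img" (420x560x3 uint8, red, green, blue), "camera_matrix" (3x3 intrinsics, pixels), "dist_coeffs" ([k1, k2, p1, p2, k3] as OpenCV has them; the pictures are not rectified), "position" and "attitude" of the camera in the world. Camera axes: x right, y down, z forward; pixel columns grow to the right and rows downward; lengths in m; the calibration is good to about 2 mm. A picture is of the moment at which its call begins. There is no depth.
- env.sign_off(): hands the job in, once; it reports no verdict.
The state is a dict: "time_s": time; "joints": joint angles; "joint_vel": joint speeds; "joint_torque": joint torques, N m; "ee_pos": TCP position; "orientation": TCP orientation; "force": force on the tool from outside, world axes, zero at the start; "moment": the same for the moment, N m; "gripper_width": finger opening in m.
Only numpy, scipy, OpenCV 4.12 (cv2) and the standard library are available. Lean on these libraries where they do the work, as an engineer would, in place of code of your own. Each camera call takes 0.05 s, during which the arm holds its last target.

## Working session

There is one attempt and no reset: what is moved stays moved. The work goes in short steps, Python scripts to look and compute and a tool call to move; the robot and the scene stay as the last step left them, time stands still between calls to the robot, and variables do not carry over. Pictures are saved under pics/ and viewed, and the job is handed in when it is done.

Besides the shell and the picture viewer there is one more tool, called after "Emit:" as a command line: name --argument value ..., lists and objects as JSON in quotes. send_rows: Moves the arm, as the interface text tells. Its arguments: {"type":"object","properties":{"increments":{"type":"array"},"force":{"type":"number"}},"required":["increments"]}

```bash
mkdir -p pics; ls; python3 - <<'E'
from plant import status, vision, env
import cv2
print(status.get_obs())
for n in ["scene","side","wrist"]:
    s=vision.snapshot(n); cv2.imwrite(f"pics/{n}0.png",s["img"][:,:,::-1])
    print(n,s["camera_matrix"],s["dist_coeffs"],s["position"],s["attitude"])
E
```

```text
pics
{'time_s': 0.0, 'joints': array([ 8.90667292e-01,  3.81197945e-01,  1.29829851e+00,  4.66890963e-07,
        1.46357940e+00, -2.15294282e-01]), 'joint_vel': array([-3.37576753e-04,  6.09430056e-04,  8.41692673e-05, -3.05500742e-04,
        1.04628652e-03,  2.36618048e-04]), 'joint_torque': array([ 5.86534916e-04, -4.48462486e+01, -2.31283629e+01, -1.68725187e-04,
        4.70430823e-03,  2.83305462e-05]), 'ee_pos': array([0.24635555, 0.49140205, 0.230698  ]), 'orientation': array([-3.21251236e-04,  2.30330534e-01,  9.73112170e-01, -6.68408578e-04]), 'force': array([-0.51336067,  0.13553769, -0.24825339]), 'moment': array([ 0.01409823, -0.0084355 ,  0.00946935]), 'gripper_width': 0.08571833991967286}
scene [[476.59153899   0.         279.40862222]
 [  0.         476.59153899 208.24638364]
 [  0.           0.           1.        ]] [-0.00723663  0.          0.          0.          0.        ] [1.13856987 0.89915212 0.94197351] [-0.12510065  0.25494116  0.86428285 -0.41517464]
side [[390.58267026   0.         274.32924005]
 [  0.         390.58267026 207.47728184]
 [  0.           0.           1.        ]] [-0.05739528  0.          0.          0.          0.        ] [ 0.28769935 -0.64384162  0.84039597] [-0.36426552  0.90983499 -0.18220225  0.07945606]
wrist [[352.54690105   0.         280.99335608]
 [  0.         352.54690105 215.67745611]
 [  0.           0.           1.        ]] [-0.02398141  0.          0.          0.          0.        ] [0.18094305 0.52365156 0.37342104] [0.1236402  0.84204813 0.51960739 0.07534063]
```

View pics/scene0.png

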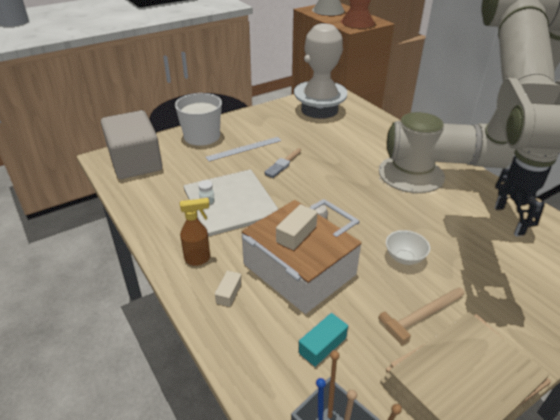

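View pics/side0.png

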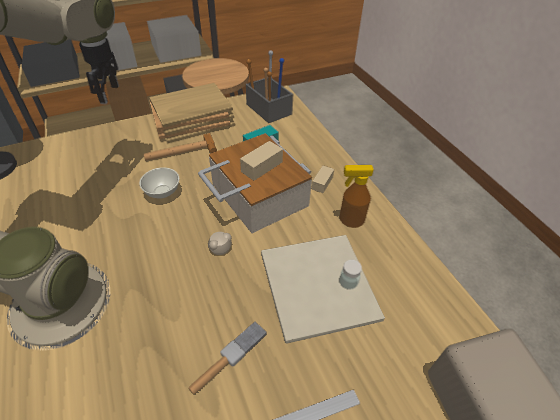

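View pics/wrist0.png

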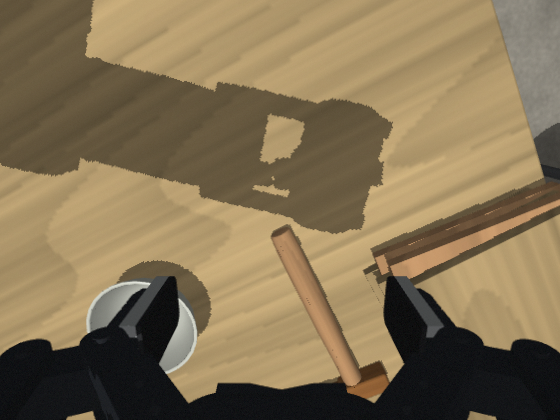

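Candidates are the pale brick on the lid (scene 297,226; side 262,160), a small pale block on the table (scene 228,288; side 322,178) and a turquoise block (scene 323,338; side 262,135). The pale one on the lid fits: it's the larger of the pale pair and lies on the lid. I'll confirm in a crop.

```bash
python3 - <<'E'
import cv2,numpy as np
a=cv2.imread("pics/scene0.png")[180:320,200:370]
b=cv2.imread("pics/side0.png")[110:240,190:345]
cv2.imwrite("pics/c_scene.png",cv2.resize(a,None,fx=4.5,fy=4.2,interpolation=cv2.INTER_CUBIC) if 0 else cv2.resize(a,None,fx=4,fy=4,interpolation=cv2.INTER_CUBIC))
cv2.imwrite("pics/c_side.png",cv2.resize(b,None,fx=4,fy=4,interpolation=cv2.INTER_CUBIC))
c=cv2.imread("pics/side0.png")[225:345,250:390]
cv2.imwrite("pics/c_slab.png",cv2.resize(c,None,fx=4,fy=4,interpolation=cv2.INTER_CUBIC))
E
```

```text
(no output)
```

View pics/c_scene.png

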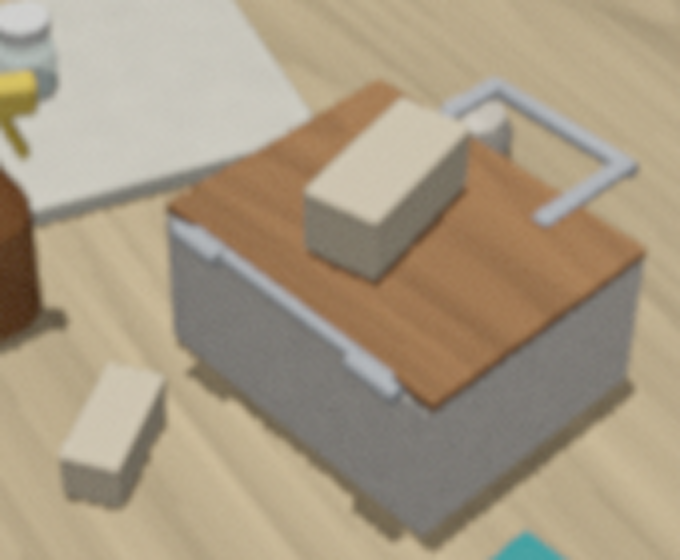

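View pics/c_side.png

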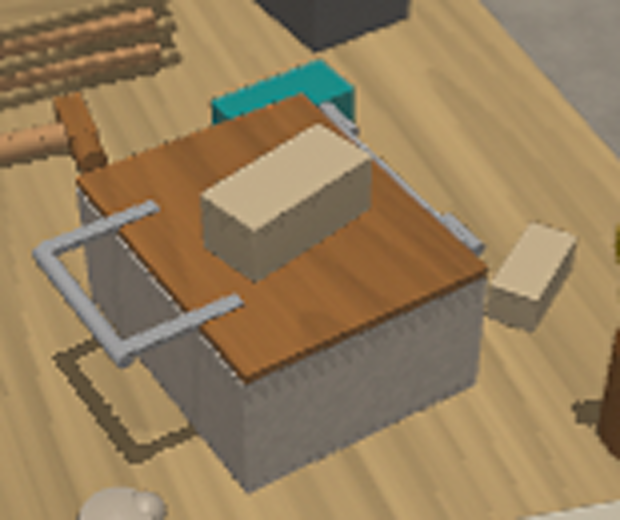

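View pics/c_slab.png

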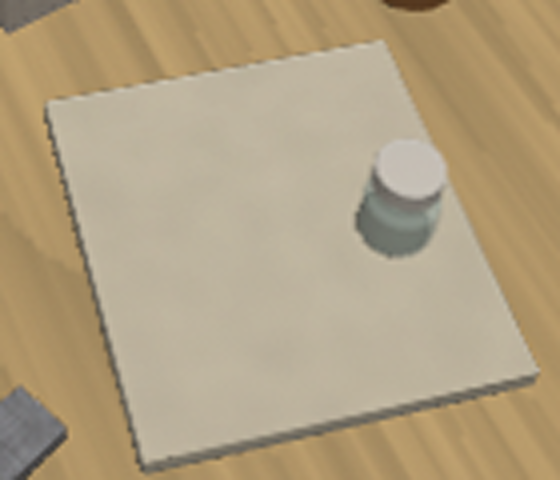

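```bash
cat > h.py <<'E'
import numpy as np,cv2
from scipy.spatial.transform import Rotation as R
from scipy.optimize import least_squares
def q2R(q): return R.from_quat(np.r_[q[1:],q[0]]).as_matrix()
K={"scene":(476.59153899,279.40862222,208.24638364,-0.00723663,[1.13856987,0.89915212,0.94197351],[-0.12510065,0.25494116,0.86428285,-0.41517464]),
"side":(390.58267026,274.32924005,207.47728184,-0.05739528,[0.28769935,-0.64384162,0.84039597],[-0.36426552,0.90983499,-0.18220225,0.07945606])}
def proj(cam,P):
    f,cx,cy,k,p,q=K[cam]; Rw=q2R(q).T
    P=np.atleast_2d(P).astype(float)
    rv=cv2.Rodrigues(Rw)[0]; t=-Rw@np.array(p)
    return cv2.projectPoints(P,rv,t,np.array([[f,0,cx],[0,f,cy],[0,0,1.]]),np.array([k,0,0,0,0.]))[0][:,0]
def pose(p,L):
    c,s=np.cos(p[2]),np.sin(p[2]); L=np.atleast_2d(L).astype(float)
    return np.c_[p[0]+c*L[:,0]-s*L[:,1],p[1]+s*L[:,0]+c*L[:,1],L[:,2]]
def fit(obs,x0):
    # obs: list of (cam, local xyz (z world), px)
    def r(p):
        return np.concatenate([proj(c,pose(p,l))[0]-np.array(u) for c,l,u in obs])
    s=least_squares(r,x0,loss='soft_l1'); 
    return s.x,r(s.x).reshape(-1,2)
E
python3 - <<'E'
from h import *
np.set_printoptions(precision=4,suppress=True)
sc=lambda x,y:((x+.5)/4-.5+200,(y+.5)/4-.5+180)
sd=lambda x,y:((x+.5)/4-.5+190,(y+.5)/4-.5+110)
sl=lambda x,y:((x+.5)/4-.5+250,(y+.5)/4-.5+225)
A,B=.0575,.0275
# brick: long axis dir in plan
for sgn in [0]:
  T={'a':(-A,B),'b':(A,B),'c':(A,-B),'d':(-A,-B)}
  o=[]
  # side: nearest-robot left corner (203,195) a ; (320,124) b ; (370,160) c ; (256,225) d
  for k,u,ub in [('a',(203,195),(205,240)),('b',(320,124),None),('c',(370,160),(370,205)),('d',(256,225),(257,282))]:
    o.append(("side",(*T[k],.17),sd(*u)))
    if ub:o.append(("side",(*T[k],.12),sd(*ub)))
  # scene: (402,98)=d,(468,135)=a,(378,222)=b,(305,190)=c
  for k,u,ub in [('d',(402,98),None),('a',(468,135),(465,190)),('b',(378,222),(375,280)),('c',(305,190),(305,248))]:
    o.append(("scene",(*T[k],.17),sc(*u)))
    if ub:o.append(("scene",(*T[k],.12),sc(*ub)))
  for y0 in (-.5,0,.5):
    p,r=fit(o,[.55,.15,y0]); print("brick",p,np.degrees(p[2]),np.abs(r).mean()); 
  print(r)
# box: box-frame; bar y +-.065, x=.1-.255; z .115 ; lid corners y ±.122
o=[("side",(-.155,.065,.118),sd(40,252)),("side",(-.155,-.065,.118),sd(122,357)),
("scene",(-.155,-.065,.118),sc(495,86)),("scene",(-.155,.065,.118),sc(632,163)),
("side",(-.099,.122,.12),sd(78,182)),("side",(-.099,-.122,.12),sd(247,382)),("side",(.099,-.122,.12),sd(487,268)),
("scene",(-.099,-.122,.12),sc(385,82)),("scene",(-.099,.122,.12),sc(643,255)),("scene",(.099,.122,.12),sc(435,408)),
("side",(-.1,-.12,0),sd(250,491)),("scene",(.1,.12,0),sc(430,535))]
p,r=fit(o,[.6,.15,0]);print("box",p,np.degrees(p[2]));print(r);np.save("box.npy",p)
o=[("side",(-.12,.13,.018),sl(48,103)),("side",(.12,.13,.018),sl(384,40)),("side",(.12,-.13,.018),sl(538,374)),("side",(-.12,-.13,.018),sl(145,465))]
p,r=fit(o,[.5,-.25,0]);print("slab",p,np.degrees(p[2]));print(r);np.save("slab.npy",p)
o=[("side",(0,0,.083),sl(410,172))]
for z,u in [(.083,(410,172))]:
  s=least_squares(lambda q:proj("side",[q[0],q[1],z])[0]-np.array(sl(*u)),[.5,-.2]);print("jar",s.x)
E
```

```text
brick [0.5951 0.151  0.3968] 22.737673906802684 0.7917239608756128
brick [0.5951 0.151  0.3968] 22.737668911283336 0.7917239935585069
brick [0.5951 0.151  0.3968] 22.73767376609097 0.7917239617352853
[[-0.7818 -1.1213]
 [-0.3627  1.6061]
 [-0.1229 -1.2954]
 [ 1.3491 -1.9069]
 [ 0.8551  0.7289]
 [-0.0523  0.6949]
 [ 0.1758  0.4669]
 [ 0.015  -0.4573]
 [ 1.5511 -2.2389]
 [ 1.2547 -1.2801]
 [-0.1842  0.5888]
 [ 0.0913  1.0735]
 [-0.616   0.1468]
 [-0.5986  0.5518]]
box [0.5896 0.1626 0.1819] 10.423572009384346
[[-0.0081 -1.0568]
 [ 1.2601  0.2509]
 [-0.4097 -1.1929]
 [ 1.1695  1.1753]
 [-0.7929 -1.5504]
 [-0.385  -1.683 ]
 [ 0.8508 -0.7093]
 [-1.083  -1.4802]
 [ 1.9961 -2.1739]
 [ 0.0978 -0.9128]
 [-0.4632  0.7166]
 [-1.5788  0.2855]]
slab [ 0.6066 -0.1991 -0.1645] -9.422337517561632
[[-1.0219 -0.4295]
 [ 0.3751 -0.3679]
 [ 1.3497  0.0264]
 [-0.484   0.2944]]
jar [ 0.6718 -0.229 ]
```

The crop confirms it: the pale block on the lid is clearly the larger of the two pale ones. Next I rotate the jaws across it and travel there.

Emit:
send_rows --increments '[[[0, 0, 0], [0, 0, -1], 1], [[0, 0, 0], [0, 0, -1], 1], [[0, 0, 0], [0, 0, -1], 1], [[0, 0, 0], [0, 0, -1], 1], [[0, 0, 0], [0, 0, -1], 1], [[0, 0, 0], [0, 0, -1], 1], [[0, 0, 0], [0, 0, -1], 1], [[0, 0, 0], [0, 0, -1], 1], [[0, 0, 0], [0, 0, -0.22], 1]]' --force 60

```text
time_s: 1.27
ee_pos: [0.2465, 0.4916, 0.2311]
orientation: [-0.0, -0.197, 0.98, -0.0]
force: [-0.2, 0.8, -0.1]
gripper_width: 0.0854
```

Emit:
send_rows --increments '[[[-0.42, -0.99, 0], [0, 0, 0], 1], [[-0.42, -0.99, 0], [0, 0, 0], 1], [[-0.42, -0.99, 0], [0, 0, 0], 1], [[-0.42, -0.99, 0], [0, 0, 0], 1], [[-0.42, -0.99, 0], [0, 0, 0], 1], [[-0.42, -0.99, 0], [0, 0, 0], 1], [[-0.42, -0.99, 0], [0, 0, 0], 1], [[-0.42, -0.99, 0], [0, 0, 0], 1], [[-0.42, -0.99, 0], [0, 0, 0], 1], [[-0.42, -0.99, 0], [0, 0, 0], 1], [[-0.42, -0.99, 0], [0, 0, 0], 1]]'

```text
time_s: 2.65
ee_pos: [0.4586, 0.2843, 0.2312]
orientation: [-0.0, -0.196, 0.981, -0.0]
force: [0.2, 0.1, 0.5]
gripper_width: 0.0854
```

Emit:
send_rows --increments '[[[-0.42, -0.99, 0], [0, 0, 0], 1], [[-0.42, -0.99, 0], [0, 0, 0], 1], [[-0.42, -0.99, 0], [0, 0, 0], 1], [[-0.42, -0.99, 0], [0, 0, 0], 1], [[-0.42, -0.99, 0], [0, 0, 0], 1], [[-0.42, -0.99, 0], [0, 0, 0], 1], [[-0.42, -0.99, 0], [0, 0, 0], 1], [[0, 0, 0], [0, 0, 0], 1]]'

```text
time_s: 3.65
ee_pos: [0.5935, 0.1524, 0.2307]
orientation: [-0.0, -0.195, 0.981, 0.0]
force: [-0.0, 0.1, 0.2]
gripper_width: 0.0856
```

```bash
python3 - <<'E'
from plant import status, vision, env
import cv2
from h import *
np.set_printoptions(precision=4,suppress=True)
o=status.get_obs();print(o["time_s"],o["ee_pos"],o["joints"]);print(q2R(o["orientation"]))
s=vision.snapshot("wrist"); cv2.imwrite("pics/wrist1.png",s["img"][:,:,::-1])
s=vision.snapshot("side"); cv2.imwrite("pics/side1.png",s["img"][:,:,::-1])
E
```

```text
3.65 [0.5935 0.1524 0.2307] [ 0.0584  0.4936  1.1114 -0.0001  1.5374 -1.9051]
[[-0.9239 -0.3827 -0.0008]
 [-0.3827  0.9239 -0.0001]
 [ 0.0008  0.0002 -1.    ]]
```

View pics/wrist1.png

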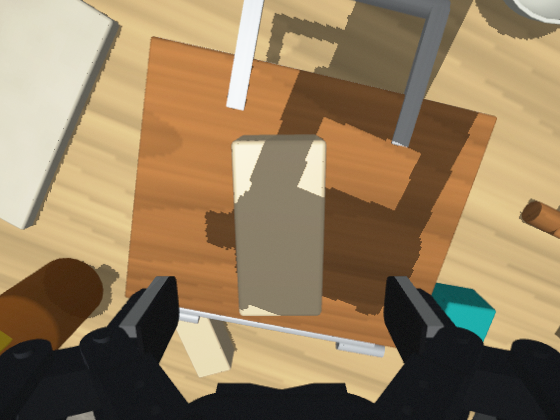

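View pics/side1.png

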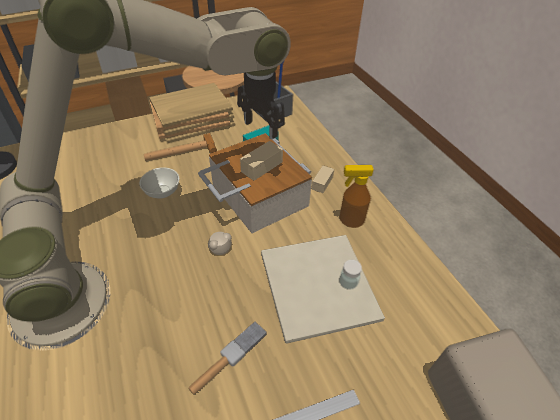

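Wrist view: the brick is centred between the fingers (top corners 233,141 / 325,141 / 322,315 / 240,315) and its sides line up with the jaws. I'll do a quick check along its length.

```bash
python3 - <<'E'
from plant import status, vision
from h import *
np.set_printoptions(precision=4,suppress=True)
s=vision.snapshot("wrist");M=s["camera_matrix"];Rw=q2R(s["attitude"]);c=np.array(s["position"])
P=[]
for u,z in [((233,141),.17),((325,141),.17),((322,315),.17),((240,315),.17)]:
    n=cv2.undistortPoints(np.array([[u]],float),M,np.array(s["dist_coeffs"]))[0,0]
    d=Rw@np.r_[n,1]; P.append(c+d*(z-c[2])/d[2])
P=np.array(P);print(P,P.mean(0)); e=P[2]-P[1];print(np.degrees(np.arctan2(e[1],e[0])),np.linalg.norm(e),np.linalg.norm(P[1]-P[0]))
e=P[3]-P[0];print(np.degrees(np.arctan2(e[1],e[0])))
E
```

```text
[[0.5505 0.1061 0.17  ]
 [0.5304 0.1544 0.17  ]
 [0.6337 0.1997 0.17  ]
 [0.6545 0.1496 0.17  ]] [0.5923 0.1525 0.17  ]
23.66523757406251 0.11277592924858192 0.05226307422334871
22.70786566237363
```

Emit:
send_rows --increments '[[[0, 0, 0.8], [0, 0, 0], 1], [[0, 0, 0.8], [0, 0, 0], 1], [[0, 0, 0.8], [0, 0, 0], 1], [[0, 0, 0.7], [0, 0, 0], 1], [[0, 0, 0.5], [0, 0, 0], 1], [[0, 0, 0.4], [0, 0, 0], 1], [[0, 0, 0], [0, 0, 0], 1]]'

```text
time_s: 4.68
ee_pos: [0.5925, 0.1537, 0.1309]
orientation: [-0.0, -0.197, 0.98, 0.0]
force: [0.1, 0.5, -0.1]
gripper_width: 0.0855
```

Emit:
send_rows --increments '[[[0, 0, 0], [0, 0, 0], -1], [[0, 0, 0], [0, 0, 0], -1], [[0, 0, 0], [0, 0, 0], -1], [[0, 0, 0], [0, 0, 0], -1], [[0, 0, 0], [0, 0, 0], -1], [[0, 0, 0], [0, 0, 0], -1]]' --force 60

```text
time_s: 5.42
ee_pos: [0.5933, 0.1533, 0.1324]
orientation: [0.001, -0.197, 0.98, -0.0]
force: [0.3, -2.9, 6.8]
gripper_width: 0.0544
```

Emit:
send_rows --increments '[[[0, 0, -0.3], [0, 0, 0], -1], [[0, 0, -0.5], [0, 0, 0], -1], [[0, 0, -0.6], [0, 0, 0], -1], [[0, 0, -0.6], [0, 0, 0], -1], [[0, 0, -0.6], [0, 0, 0], -1], [[0, 0, -0.6], [0, 0, 0], -1], [[0, 0, -0.5], [0, 0, 0], -1], [[0, 0, -0.3], [0, 0, 0], -1], [[0, 0, 0], [0, 0, 0], -1]]'

```text
time_s: 6.55
ee_pos: [0.5929, 0.1535, 0.2317]
orientation: [0.0, -0.197, 0.98, -0.0]
force: [0.8, -0.6, -6.1]
gripper_width: 0.0542
```

```bash
python3 - <<'E'
from plant import status, vision, env
import cv2
from h import *
np.set_printoptions(precision=4,suppress=True)
o=status.get_obs();print(o["time_s"],o["ee_pos"],o["force"],o["gripper_width"]);Rt=q2R(o["orientation"]);print(Rt)
print(Rt.T@(np.array([.5606,-.1712,o["ee_pos"][2]])-o["ee_pos"])/.025)
a=np.radians(170.6);x=np.array([np.cos(a),np.sin(a),0]);R2=np.c_[x,np.cross([0,0,-1],x),[0,0,-1]]
print(R.from_matrix(Rt.T@R2).as_rotvec(True)/6, R2.T@(np.array([.5606,-.1712,o["ee_pos"][2]])-o["ee_pos"])/.025)
s=vision.snapshot("side"); cv2.imwrite("pics/side2.png",s["img"][:,:,::-1])
E
```

```text
6.55 [0.5929 0.1535 0.2317] [ 0.8123 -0.5656 -6.1091] 0.05417499817106905
[[-0.9226 -0.3857  0.0007]
 [-0.3857  0.9226  0.    ]
 [-0.0007 -0.0002 -1.    ]]
[  6.2001 -11.4862  -0.0015]
[-0.0003  0.0066  5.3478] [ -0.8486 -13.0252   0.    ]
```

View pics/side2.png

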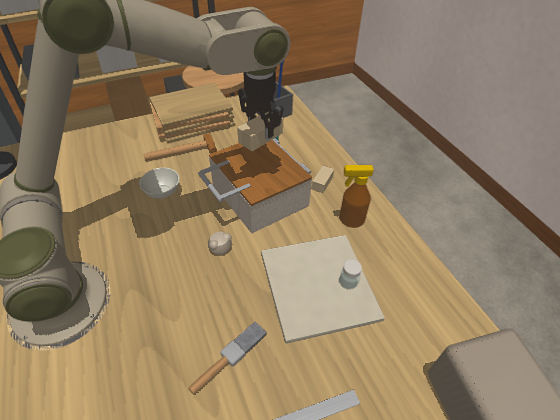

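The brick is held level above the lid (side 250,133, still shut). I turn it, then carry it to the slab.

Emit:
send_rows --increments '[[[0, 0, 0], [0, 0, 0.9], -1], [[0, 0, 0], [0, 0, 0.9], -1], [[0, 0, 0], [0, 0, 0.9], -1], [[0, 0, 0], [0, 0, 0.9], -1], [[0, 0, 0], [0, 0, 0.9], -1], [[0, 0, 0], [0, 0, 0.85], -1]]'

```text
time_s: 7.35
ee_pos: [0.5925, 0.1535, 0.2305]
orientation: [-0.001, 0.084, 0.997, -0.0]
force: [0.2, -0.6, -6.6]
gripper_width: 0.0543
```

Emit:
send_rows --increments '[[[-0.05, -0.5, 0], [0, 0, 0], -1], [[-0.06, -0.95, 0], [0, 0, 0], -1], [[-0.06, -0.95, 0], [0, 0, 0], -1], [[-0.06, -0.95, 0], [0, 0, 0], -1], [[-0.06, -0.95, 0], [0, 0, 0], -1], [[-0.06, -0.95, 0], [0, 0, 0], -1], [[-0.06, -0.95, 0], [0, 0, 0], -1], [[-0.06, -0.95, 0], [0, 0, 0], -1], [[-0.06, -0.95, 0], [0, 0, 0], -1], [[-0.06, -0.95, 0], [0, 0, 0], -1], [[-0.06, -0.95, 0], [0, 0, 0], -1], [[-0.06, -0.95, 0], [0, 0, 0], -1]]'

```text
time_s: 8.85
ee_pos: [0.5649, -0.1209, 0.2311]
orientation: [-0.0, 0.081, 0.997, -0.0]
force: [0.1, 0.5, -6.4]
gripper_width: 0.0545
```

Emit:
send_rows --increments '[[[-0.06, -0.95, 0.3], [0, 0, 0], -1], [[-0.06, -0.95, 0.5], [0, 0, 0], -1], [[-0.02, -0.18, 0.7], [0, 0, 0], -1], [[0, 0, 0.7], [0, 0, 0], -1], [[0, 0, 0.6], [0, 0, 0], -1], [[0, 0, 0.3], [0, 0, 0], -1], [[0, 0, 0], [0, 0, 0], -1]]'

```text
time_s: 9.72
ee_pos: [0.5603, -0.1713, 0.1536]
orientation: [-0.0, 0.082, 0.997, 0.0]
force: [0.2, 0.2, -6.2]
gripper_width: 0.0542
```

```bash
python3 - <<'E'
from plant import status, vision, env
import cv2
from h import *
np.set_printoptions(precision=4,suppress=True)
o=status.get_obs();print(o["time_s"],o["ee_pos"],o["force"],o["gripper_width"]);Rt=q2R(o["orientation"]);print(Rt)
s=vision.snapshot("side"); cv2.imwrite("pics/side3.png",cv2.resize(s["img"][200:350,220:420,::-1],None,fx=4,fy=4))
s=vision.snapshot("wrist"); cv2.imwrite("pics/wrist3.png",s["img"][:,:,::-1])
E
```

```text
9.725 [ 0.5603 -0.1713  0.1536] [ 0.2025  0.2141 -6.2228] 0.05418668452984186
[[-0.9866  0.1631 -0.0005]
 [ 0.1631  0.9866  0.0003]
 [ 0.0006  0.0002 -1.    ]]
```

View pics/side3.png

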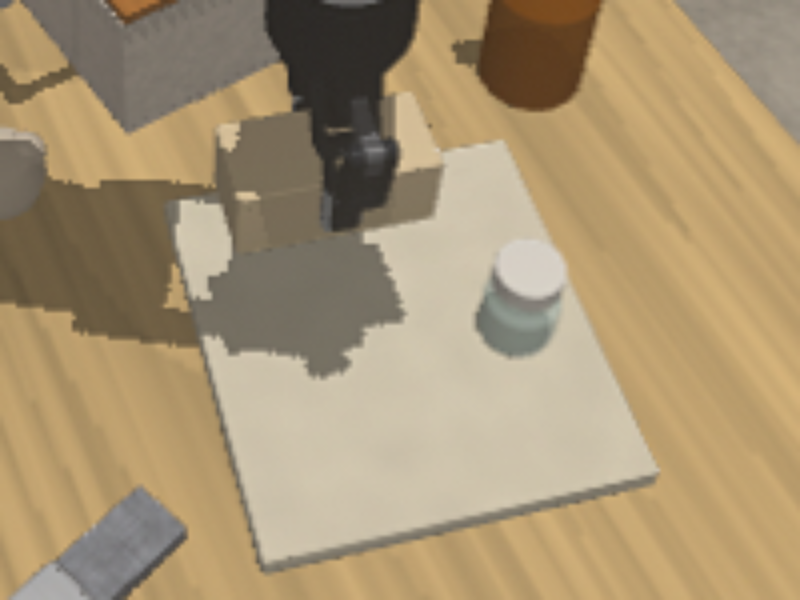

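View pics/wrist3.png

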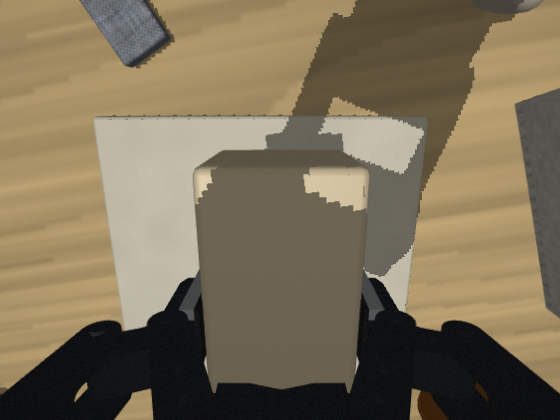

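The brick is level and in line with the slab (side crop 330,170), clear of the jar at 525,300. I'll lower it gently now.

Emit:
send_rows --increments '[[[0, 0, 0.5], [0, 0, 0], -1], [[0, 0, 0.8], [0, 0, 0], -1], [[0, 0, 0.8], [0, 0, 0], -1], [[0, 0, 0.8], [0, 0, 0], -1], [[0, 0, 0.7], [0, 0, 0], -1], [[0, 0, 0.4], [0, 0, 0], -1], [[0, 0, 0.3], [0, 0, 0], -1], [[0, 0, 0.2], [0, 0, 0], -1], [[0, 0, 0.1], [0, 0, 0], -1], [[0, 0, 0.1], [0, 0, 0], -1], [[0, 0, 0], [0, 0, 0], -1]]'

```text
time_s: 11.2
ee_pos: [0.5604, -0.1713, 0.0364]
orientation: [0.0, 0.082, 0.997, -0.0]
force: [0.8, 0.1, -7.6]
gripper_width: 0.0541
```

Emit:
send_rows --increments '[[[0, 0, 0.1], [0, 0, 0], -1], [[0, 0, 0.1], [0, 0, 0], -1], [[0, 0, 0], [0, 0, 0], -1]]'

```text
time_s: 11.58
ee_pos: [0.5603, -0.1713, 0.0311]
orientation: [-0.0, 0.082, 0.997, 0.0]
force: [0.6, -0.5, -6.6]
gripper_width: 0.0544
```

Emit:
send_rows --increments '[[[0, 0, 0.05], [0, 0, 0], -1], [[0, 0, 0.04], [0, 0, 0], -1], [[0, 0, 0], [0, 0, 0], -1]]'

```text
time_s: 11.95
ee_pos: [0.5605, -0.1714, 0.0304]
orientation: [0.0, 0.082, 0.997, -0.0]
force: [-4.2, 1.8, 5.8]
gripper_width: 0.0543
```

Contact: the vertical force went from -6.6 to +5.8 N. I open slowly.

Emit:
send_rows --increments '[[[0, 0, 0], [0, 0, 0], 0.4], [[0, 0, 0], [0, 0, 0], 0.5], [[0, 0, 0], [0, 0, 0], 0.7], [[0, 0, 0], [0, 0, 0], 1], [[0, 0, 0], [0, 0, 0], 1], [[0, 0, 0], [0, 0, 0], 1]]'

```text
time_s: 12.7
ee_pos: [0.5604, -0.1713, 0.029]
orientation: [-0.0, 0.082, 0.997, 0.0]
force: [0.3, -0.5, 0.1]
gripper_width: 0.0855
```

Emit:
send_rows --increments '[[[0, 0, -0.2], [0, 0, 0], 1], [[0, 0, -0.5], [0, 0, 0], 1], [[0, 0, -0.8], [0, 0, 0], 1], [[0, 0, -1], [0, 0, 0], 1], [[0, 0, -1], [0, 0, 0], 1], [[0, 0, -1], [0, 0, 0], 1], [[0, 0, -1], [0, 0, 0], 1], [[0, 0, -1], [0, 0, 0], 1], [[0, 0, -1], [0, 0, 0], 1], [[0, 0, 0], [0, 0, 0], 1]]'

```text
time_s: 13.95
ee_pos: [0.561, -0.1716, 0.219]
orientation: [0.002, 0.082, 0.997, -0.001]
force: [0.1, 0.3, -0.7]
gripper_width: 0.0857
```

```bash
python3 - <<'E'
from plant import status, vision, env
import cv2
from h import *
np.set_printoptions(precision=4,suppress=True)
o=status.get_obs();print(o["time_s"],o["ee_pos"],o["force"],o["gripper_width"]);Rt=q2R(o["orientation"])
b=np.load("box.npy"); t=pose(b,[-.155,0,.115])[0]; print("bar",t)
a=b[2]-np.pi/2
# tool y along box x (yaw b) => tool x yaw = b+90
for off in (90,-90):
  x=np.array([np.cos(b[2]+np.radians(off)),np.sin(b[2]+np.radians(off)),0]);R2=np.c_[x,np.cross([0,0,-1],x),[0,0,-1]]
  print(R.from_matrix(Rt.T@R2).as_rotvec(True)/6, R2.T@(np.array([t[0],t[1],o["ee_pos"][2]])-o["ee_pos"])/.025)
print(o["joints"])
s=vision.snapshot("side"); cv2.imwrite("pics/side4.png",s["img"][:,:,::-1])
s=vision.snapshot("scene"); cv2.imwrite("pics/scene4.png",s["img"][:,:,::-1])
E
```

```text
13.95 [ 0.561  -0.1716  0.219 ] [ 0.1287  0.2539 -0.7449] 0.08567797391510973
bar [0.4372 0.1346 0.115 ]
[ 0.013   0.0465 11.6946] [12.9394 -2.6535  0.    ]
[ -0.0511   0.0142 -18.3053] [-12.9394   2.6535   0.    ]
[-0.4985  0.4517  1.217  -0.      1.4681 -1.9051]
```

View pics/side4.png

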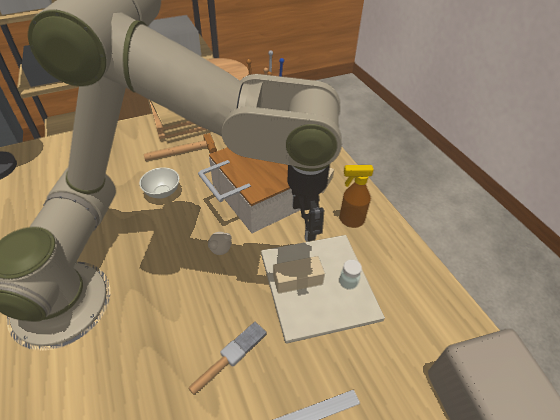

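View pics/scene4.png

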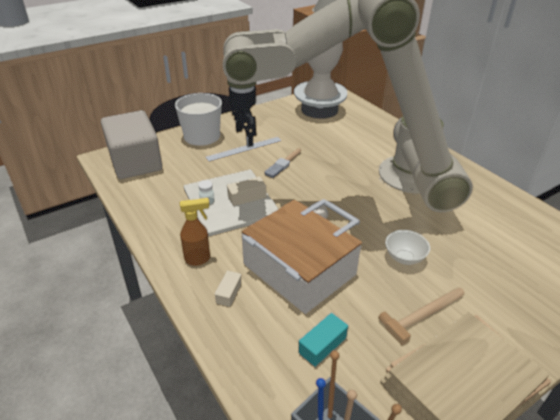

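The brick lies flat on the slab (side 298,272), clear of the jar (350,272), and the lid is still shut. Now I rotate the jaws to grip across the bar and move over it with the gripper half open.

Emit:
send_rows --increments '[[[0, 0, 0], [0, 0, 0.975], 0], [[0, 0, 0], [0, 0, 0.975], 0], [[0, 0, 0], [0, 0, 0.975], 0], [[0, 0, 0], [0, 0, 0.975], 0], [[0, 0, 0], [0, 0, 0.975], 0], [[0, 0, 0], [0, 0, 0.975], 0], [[0, 0, 0], [0, 0, 0.975], 0], [[0, 0, 0], [0, 0, 0.975], 0], [[0, 0, 0], [0, 0, 0.975], 0], [[0, 0, 0], [0, 0, 0.975], 0], [[0, 0, 0], [0, 0, 0.975], 0], [[0, 0, 0], [0, 0, 0.975], 0]]'

```text
time_s: 15.55
ee_pos: [0.56, -0.1711, 0.2153]
orientation: [-0.001, 0.641, 0.767, -0.0]
force: [0.3, 0.1, -0.2]
gripper_width: 0.0427
```

Emit:
send_rows --increments '[[[0.9, -0.2, 0], [0, 0, 0], 0], [[1, -0.2, 0], [0, 0, 0], 0], [[1, -0.2, 0], [0, 0, 0], 0], [[1, -0.2, 0], [0, 0, 0], 0], [[1, -0.2, 0], [0, 0, 0], 0], [[1, -0.2, 0], [0, 0, 0], 0], [[1, -0.2, 0], [0, 0, 0], 0], [[1, -0.2, 0], [0, 0, 0], 0], [[1, -0.2, 0], [0, 0, 0], 0], [[1, -0.2, 0], [0, 0, 0], 0], [[1, -0.2, 0], [0, 0, 0], 0], [[1, -0.25, 0], [0, 0, 0], 0]]'

```text
time_s: 17.05
ee_pos: [0.4457, 0.1115, 0.2164]
orientation: [-0.0, 0.64, 0.768, -0.0]
force: [0.6, -0.1, 0.2]
gripper_width: 0.0426
```

Emit:
send_rows --increments '[[[1, -0.2, 0], [0, 0, 0], 0], [[0, 0, 0], [0, 0, 0], 0]]'

```text
time_s: 17.3
ee_pos: [0.4362, 0.1353, 0.2165]
orientation: [-0.0, 0.639, 0.769, -0.0]
force: [0.3, 0.3, -0.4]
gripper_width: 0.0428
```

```bash
python3 - <<'E'
from plant import status, vision, env
import cv2
from h import *
np.set_printoptions(precision=4,suppress=True)
o=status.get_obs();print(o["time_s"],o["ee_pos"],o["gripper_width"],o["joints"]);Rt=q2R(o["orientation"]);print(Rt)
s=vision.snapshot("wrist"); cv2.imwrite("pics/wrist5.png",s["img"][:,:,::-1])
np.savez("w5.npz",M=s["camera_matrix"],d=s["dist_coeffs"],p=s["position"],q=s["attitude"])
E
```

```text
17.3 [0.4362 0.1353 0.2165] 0.042751120520370986 [ 0.0405  0.2302  1.5667  0.      1.3449 -0.1433]
[[-0.1828  0.9832 -0.0002]
 [ 0.9832  0.1828  0.    ]
 [ 0.0001 -0.0002 -1.    ]]
```

View pics/wrist5.png

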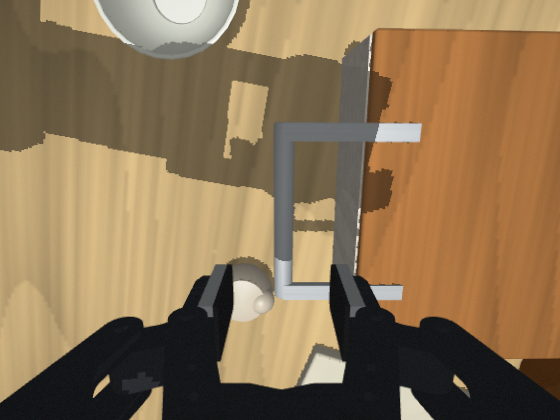

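```bash
python3 - <<'E'
from h import *
np.set_printoptions(precision=4,suppress=True)
s=np.load("w5.npz");M=s["M"];Rw=q2R(s["q"]);c=s["p"];P=[]
for u in [(283.5,132),(285,292)]:
    n=cv2.undistortPoints(np.array([[u]],float),M,s["d"])[0,0]
    d=Rw@np.r_[n,1]; P.append(c+d*(.118-c[2])/d[2])
P=np.array(P);print(P,P.mean(0),np.linalg.norm(P[1]-P[0])); e=P[0]-P[1];print(np.degrees(np.arctan2(e[1],e[0]))-90)
t=P.mean(0);Rt=np.array([[-.1828,.9832,0],[.9832,.1828,0],[0,0,-1]])
print(Rt.T@(t-[.4362,.1353,.2165])/.025)
b=np.load("box.npy"); print(pose(b,[.1,0,.115]))
E
```

```text
[[0.4267 0.193  0.118 ]
 [0.4498 0.076  0.118 ]] [0.4382 0.1345 0.118 ] 0.11927280576468702
11.17328106880035
[-0.0468  0.0736  3.94  ]
[[0.688  0.1807 0.115 ]]
```

Emit:
send_rows --increments '[[[0, 0.07, 0.6], [0, 0, 0], 0], [[0, 0, 0.8], [0, 0, 0], 0], [[0, 0, 0.8], [0, 0, 0], 0], [[0, 0, 0.8], [0, 0, 0], 0], [[0, 0, 0.8], [0, 0, 0], 0], [[0, 0, 0.6], [0, 0, 0], 0], [[0, 0, 0.4], [0, 0, 0], 0], [[0, 0, 0.1], [0, 0, 0], 0], [[0, 0, 0], [0, 0, 0], 0]]'

```text
time_s: 18.48
ee_pos: [0.4391, 0.1341, 0.0943]
orientation: [0.0, 0.64, 0.768, 0.0]
force: [0.0, -0.2, 0.1]
gripper_width: 0.0425
```

Emit:
send_rows --increments '[[[0, 0, 0], [0, 0, 0], -0.4], [[0, 0, 0], [0, 0, 0], -1], [[0, 0, 0], [0, 0, 0], -1], [[0, 0, 0], [0, 0, 0], -1], [[0, 0, 0], [0, 0, 0], -1], [[0, 0, 0], [0, 0, 0], -1]]' --force 40

```text
time_s: 19.23
ee_pos: [0.4379, 0.1341, 0.0945]
orientation: [-0.0, 0.64, 0.768, -0.001]
force: [-5.6, -3.0, 6.1]
gripper_width: 0.0125
```

```bash
cat > arc.py <<'E'
from plant import status, vision, env
from h import *
import sys
np.set_printoptions(precision=2,suppress=True)
o=status.get_obs();b=np.load("box.npy");H=pose(b,[.1,0,.115])[0]
Rt=q2R(o["orientation"]);p=o["ee_pos"]
B=R.from_euler('z',b[2]).as_matrix()
q=B.T@(p-H); zt=B.T@Rt[:,2]; phi=np.arctan2(-zt[0],-zt[2])
print("t",o["time_s"],"tcp rel hinge mm",q*1e3,"tilt deg",np.degrees(phi),"F",o["force"],"M",o["moment"],"w",o["gripper_width"],"j",o["joints"])
g=float(sys.argv[1]); 
bar=q-g*zt; th=np.arctan2(bar[2],-bar[0]); rad=np.hypot(bar[0],bar[2]); print("lid est deg",np.degrees(th),"rad",rad*1e3)
n=int(sys.argv[2]); th1,phi1=np.radians([float(v) for v in sys.argv[3:5]])
f=lambda th,ph:np.array([-rad*np.cos(th)-g*np.sin(ph),rad*np.sin(th)-g*np.cos(ph)])
for k in range(n):
    a,c=th+(th1-th)*k/n,th+(th1-th)*(k+1)/n
    pa,pc=phi+(phi1-phi)*k/n,phi+(phi1-phi)*(k+1)/n
    d=f(c,pc)-f(a,pa)
    # tool y=(cos,-sin)?  y axis at tilt phi: perpendicular to z, (cosφ,-sinφ)
    print(k,"dy %.2f dz %.2f rx %.2f"%((d@[np.cos(pa),-np.sin(pa)])/.025,(d@[-np.sin(pa),-np.cos(pa)])/.025,np.degrees(pc-pa)/6))
E
python3 arc.py 0.021 24 50 30; python3 - <<'E'
from plant import vision
import cv2
s=vision.snapshot("side");cv2.imwrite("pics/side6.png",s["img"][:,:,::-1])
E
```

```text
t 19.225 tcp rel hinge mm [-254.34   -0.61  -20.51] tilt deg 0.09693154918854424 F [-5.63 -2.96  6.05] M [-0.28  0.8   0.01] w 0.012505551465573195 j [ 0.04  0.39  1.75 -0.    1.   -0.14]
lid est deg 0.11071235565059463 rad 254.3073542998528
0 dy -0.01 dz -0.37 rx 0.21
1 dy -0.01 dz -0.37 rx 0.21
2 dy -0.00 dz -0.37 rx 0.21
3 dy 0.00 dz -0.37 rx 0.21
4 dy 0.01 dz -0.37 rx 0.21
5 dy 0.02 dz -0.37 rx 0.21
6 dy 0.02 dz -0.37 rx 0.21
7 dy 0.03 dz -0.37 rx 0.21
8 dy 0.03 dz -0.37 rx 0.21
9 dy 0.04 dz -0.37 rx 0.21
10 dy 0.04 dz -0.36 rx 0.21
11 dy 0.05 dz -0.36 rx 0.21
12 dy 0.05 dz -0.36 rx 0.21
13 dy 0.06 dz -0.36 rx 0.21
14 dy 0.06 dz -0.36 rx 0.21
15 dy 0.07 dz -0.36 rx 0.21
16 dy 0.07 dz -0.36 rx 0.21
17 dy 0.08 dz -0.36 rx 0.21
18 dy 0.08 dz -0.35 rx 0.21
19 dy 0.09 dz -0.35 rx 0.21
20 dy 0.09 dz -0.35 rx 0.21
21 dy 0.10 dz -0.35 rx 0.21
22 dy 0.10 dz -0.35 rx 0.21
23 dy 0.11 dz -0.35 rx 0.21
```

View pics/side6.png

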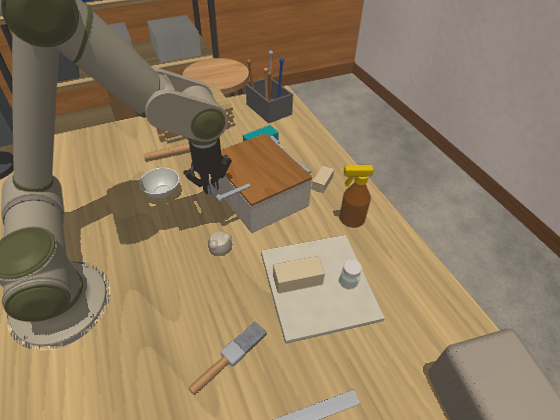

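The bar is gripped (opening 12.5 mm), and the brick lies flat on the slab (side 298,274). I lift along the arc in two halves.

Emit:
send_rows --increments '[[[0, -0.01, -0.37], [0.21, 0, 0], -1], [[0, -0.01, -0.37], [0.21, 0, 0], -1], [[0, 0, -0.37], [0.21, 0, 0], -1], [[0, 0, -0.37], [0.21, 0, 0], -1], [[0, 0.01, -0.37], [0.21, 0, 0], -1], [[0, 0.02, -0.37], [0.21, 0, 0], -1], [[0, 0.02, -0.37], [0.21, 0, 0], -1], [[0, 0.03, -0.37], [0.21, 0, 0], -1], [[0, 0, 0], [0, 0, 0], -1]]'

```text
time_s: 20.4
ee_pos: [0.4447, 0.1353, 0.1676]
orientation: [-0.057, 0.638, 0.765, -0.069]
force: [-4.6, -2.1, -0.2]
gripper_width: 0.0125
```

```bash
python3 arc.py 0.021 16 50 30
```

```text
t 20.4 tcp rel hinge mm [-247.49   -0.64   52.63] tilt deg 10.28629141452667 F [-4.61 -2.07 -0.16] M [-0.34  0.8  -0.02] w 0.012501653154130207 j [ 0.05  0.38  1.52 -0.02  1.43 -0.12]
lid est deg 16.73625613765124 rad 254.52402036168397
0 dy 0.03 dz -0.37 rx 0.21
1 dy 0.04 dz -0.37 rx 0.21
2 dy 0.04 dz -0.36 rx 0.21
3 dy 0.05 dz -0.36 rx 0.21
4 dy 0.05 dz -0.36 rx 0.21
5 dy 0.06 dz -0.36 rx 0.21
6 dy 0.06 dz -0.36 rx 0.21
7 dy 0.07 dz -0.36 rx 0.21
8 dy 0.07 dz -0.36 rx 0.21
9 dy 0.08 dz -0.36 rx 0.21
10 dy 0.08 dz -0.36 rx 0.21
11 dy 0.09 dz -0.35 rx 0.21
12 dy 0.09 dz -0.35 rx 0.21
13 dy 0.10 dz -0.35 rx 0.21
14 dy 0.10 dz -0.35 rx 0.21
15 dy 0.11 dz -0.35 rx 0.21
```

Forces are low and the lid is following (about 17°).

Emit:
send_rows --increments '[[[0, 0.03, -0.37], [0.21, 0, 0], -1], [[0, 0.04, -0.37], [0.21, 0, 0], -1], [[0, 0.04, -0.36], [0.21, 0, 0], -1], [[0, 0.05, -0.36], [0.21, 0, 0], -1], [[0, 0.05, -0.36], [0.21, 0, 0], -1], [[0, 0.06, -0.36], [0.21, 0, 0], -1], [[0, 0.06, -0.36], [0.21, 0, 0], -1], [[0, 0.07, -0.36], [0.21, 0, 0], -1], [[0, 0, 0], [0, 0, 0], -1]]'

```text
time_s: 21.52
ee_pos: [0.4716, 0.1402, 0.2356]
orientation: [-0.113, 0.63, 0.756, -0.137]
force: [-9.6, -3.1, 3.7]
gripper_width: 0.0125
```

```bash
python3 arc.py 0.021 8 50 30;python3 - <<'E'
from plant import vision
import cv2
s=vision.snapshot("side");cv2.imwrite("pics/side7.png",s["img"][:,:,::-1])
E
```

```text
t 21.525 tcp rel hinge mm [-220.1    -0.68  120.65] tilt deg 20.446621717580665 F [-9.56 -3.11  3.67] M [-0.56  1.53  0.08] w 0.012505303955523605 j [ 0.07  0.44  1.23 -0.04  1.82 -0.12]
lid est deg 33.40580238281085 rad 254.87589632148
0 dy 0.07 dz -0.36 rx 0.20
1 dy 0.08 dz -0.36 rx 0.20
2 dy 0.08 dz -0.36 rx 0.20
3 dy 0.09 dz -0.35 rx 0.20
4 dy 0.09 dz -0.35 rx 0.20
5 dy 0.10 dz -0.35 rx 0.20
6 dy 0.10 dz -0.35 rx 0.20
7 dy 0.11 dz -0.35 rx 0.20
```

View pics/side7.png

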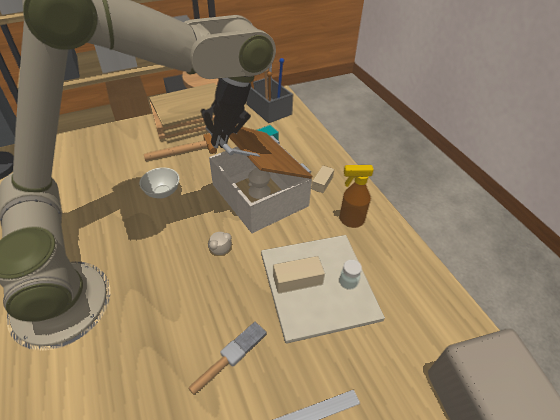

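The lid is about 33° open with the bar in the gripper (side 230,150). A mild radial push of about 10 N builds up, so I trim the y shift slightly.

Emit:
send_rows --increments '[[[0, 0.05, -0.36], [0.2, 0, 0], -1], [[0, 0.07, -0.36], [0.2, 0, 0], -1], [[0, 0.07, -0.36], [0.2, 0, 0], -1], [[0, 0.08, -0.35], [0.2, 0, 0], -1], [[0, 0.08, -0.35], [0.2, 0, 0], -1], [[0, 0.09, -0.35], [0.2, 0, 0], -1], [[0, 0.09, -0.35], [0.2, 0, 0], -1], [[0, 0.1, -0.35], [0.2, 0, 0], -1], [[0, 0, 0], [0, 0, 0], -1], [[0, 0, 0], [0, 0, 0], -1]]'

```text
time_s: 22.82
ee_pos: [0.5158, 0.1482, 0.2922]
orientation: [-0.164, 0.619, 0.742, -0.197]
force: [0.9, -0.6, -4.5]
gripper_width: 0.0125
```

```bash
python3 arc.py 0.021 1 50 30;python3 - <<'E'
from plant import vision
import cv2
for n in("side","scene"):
  s=vision.snapshot(n);im=s["img"][:,:,::-1];cv2.imwrite(f"pics/{n}8.png",im)
  c=im[80:300,180:400] if n=="side" else im[140:320,180:400]
  cv2.imwrite(f"pics/{n}8c.png",cv2.resize(c,None,fx=2.7,fy=2.7,interpolation=cv2.INTER_CUBIC))
E
```

```text
t 22.825 tcp rel hinge mm [-175.21   -0.78  177.22] tilt deg 29.74700148203997 F [ 0.87 -0.62 -4.51] M [-0.16 -0.54  0.11] w 0.012503119647314171 j [ 0.08  0.58  0.88 -0.06  2.2  -0.12]
lid est deg 49.86499048560953 rad 255.65307560360685
0 dy 0.00 dz -0.02 rx 0.04
```

View pics/side8c.png

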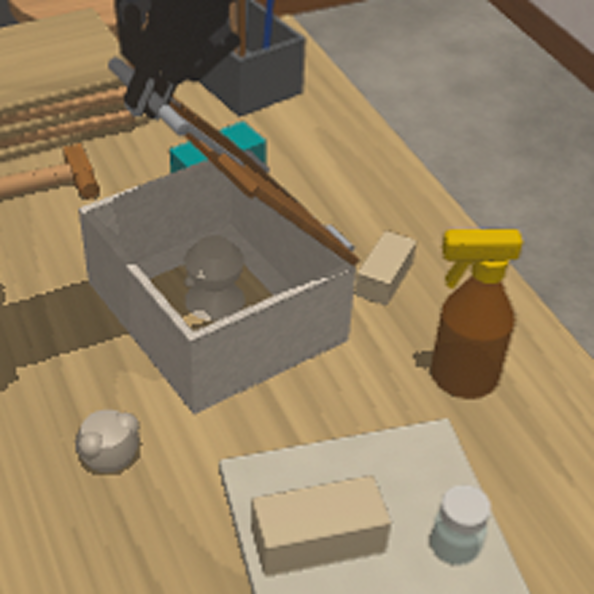

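View pics/scene8c.png

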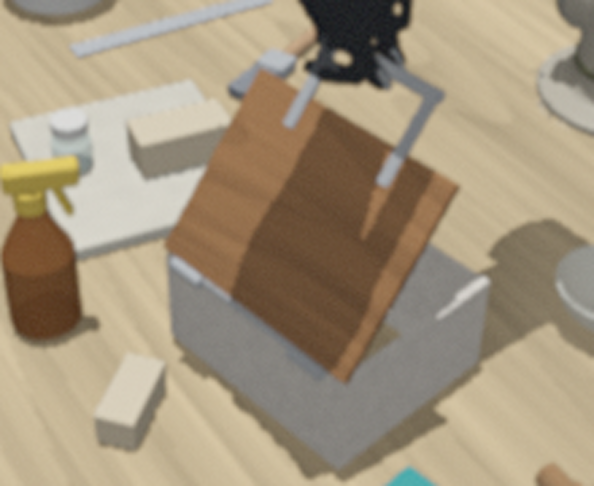

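The lid is open, held only by the bar, and the brick is flat on the slab. I check the lid angle and brick position from the image: scene crop lid front corners at (258,70) and (458,187), side crop brick top corners at (253,500), (377,478), (390,517), (270,542).

```bash
python3 - <<'E'
from h import *
from plant import status
b=np.load("box.npy")
U=[((258+.5)/2.7-.5+180,(70+.5)/2.7-.5+140),((458+.5)/2.7-.5+180,(187+.5)/2.7-.5+140)]
def pt(th,y,r=.199,h=.005): return pose(b,[.1-r*np.cos(th)+h*np.sin(th),y,.115+r*np.sin(th)+h*np.cos(th)])[0]
for y,u in zip((-.122,.122),U):
  s=least_squares(lambda t:proj("scene",pt(t[0],y))[0]-np.array(u),[.8]);print(np.degrees(s.x),s.fun)
T=[(-.0575,.0275),(.0575,.0275),(.0575,-.0275),(-.0575,-.0275)]
o=[("side",(*t,.068),((u+.5)/2.7-.5+180,(v+.5)/2.7-.5+80)) for t,(u,v) in zip(T,[(253,500),(377,478),(390,517),(270,542)])]
p,r=fit(o,[.56,-.17,-.16]);sl=np.load("slab.npy");c,s_=np.cos(sl[2]),np.sin(sl[2]);d=p[:2]-sl[:2]
print("brick",p,"in slab",c*d[0]+s_*d[1],-s_*d[0]+c*d[1],np.abs(r).max())
q=status.get_obs();print(q["time_s"],q["force"],q["gripper_width"])
E
```

```text
[49.49653559] [ 0.60563096 -1.45209642]
[48.80585682] [ 0.48195175 -1.2130742 ]
brick [ 0.56248853 -0.17243728 -0.15367357] in slab -0.04789200498865719 0.019031085202338052 2.5273211134535813
22.925 [ 3.76264552 -0.62501429 -5.94763822] 0.012217423563461196
```

Emit:
send_rows --increments '[[[0, 0, 0], [0, 0, 0], -1], [[0, 0, 0], [0, 0, 0], -1], [[0, 0, 0], [0, 0, 0], -1], [[0, 0, 0], [0, 0, 0], -1], [[0, 0, 0], [0, 0, 0], -1], [[0, 0, 0], [0, 0, 0], -1]]'

```text
time_s: 23.68
ee_pos: [0.5161, 0.1483, 0.2925]
orientation: [-0.164, 0.619, 0.742, -0.197]
force: [5.0, -0.8, -9.7]
gripper_width: 0.0127
```

```bash
python3 arc.py 0.021 1 50 30 && python3 - <<'E'
from plant import status, env
print(abs(status.get_obs()["joint_vel"]).max()); print(env.sign_off())
E
```

```text
t 23.675 tcp rel hinge mm [-174.94   -0.74  177.5 ] tilt deg 29.740754214901543 F [ 5.02 -0.83 -9.67] M [-0.14 -1.23  0.2 ] w 0.012732649076309862 j [ 0.08  0.58  0.88 -0.06  2.2  -0.12]
lid est deg 49.951963858906126 rad 255.68879417684064
0 dy -0.00 dz -0.01 rx 0.04
0.0009156141090329601
the job is handed in; nothing more can be done
None
```

The lid is open at about 50° and still held in the gripper. The brick lies flat and released on the slab, the way up it lay on the lid. I handed the job in at 23.7 s of the 54 s allowed; no verdict is reported.

- **Brick:** a fit to the last side picture puts its centre about 48 mm towards the robot and 19 mm to the left of the slab's middle. It is clear of the jar, and the fit is good to about 2.5 pixels.
- **Lid:** I gripped the bar across its middle and raised it along its arc only after the brick was down. The arm pose gives 50.0°, while the lid's two front corners in the picture give 49.5° and 48.8°. All are inside the 44–56° allowed.
- **Hold:** the gripper opening is 12.7 mm on the 14 mm bar and the arm was at rest. The force on the tool rose from about 4.6 N to 11 N during the last second of holding, which I did not look into further. The pose moved less than 0.5 mm in that time.
- **Other things:** none looked moved in the last two pictures, but I checked that only by eye. No check failed.

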